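# Centre the sample on the balance and record its weight

### The job

The top-heavy sample vial on the balance stands off centre. With light taps of the fingertips low on its foot, nudge it until the foot stands wholly inside the ring engraved in the middle of the round pan, without gripping, lifting, tipping or pressing hard on it; once it stands still there by itself, press the balance's key fully down and let it go. Leave the other things on the bench where they are.

Things in the scene. Friction and masses are not known exactly. Their poses are not given: they have to be found in the camera images.
- vial: The sample: orange-capped vial fixed in a white stand, upright on the balance pan; one rigid piece, about 60 g, 55 mm tall, top-heavy. Foot: disc 32 mm across, 10 mm high; above it only 23 to 16 mm across, cap 20 mm. Origin: centre of the foot's underside; z up its axis. Pushed on the foot it slides upright (under 1 N); pushed higher it may topple. Over 5 N of squeeze or press is too hard.
- pan_center (a point): Centre of the top face of the balance's round steel pan: 120 mm across, flat, level, fixed, top 65 mm above the bench, 11 mm above the casing. A dark ring, 46 mm inside and 2 mm wide, flush with the surface, is engraved round this point. Its x and y directions mean nothing; z is up.
- key_top (a point): Centre of the top of the balance's only key: a round white push button 26 mm in diameter in a round grey housing on the casing's front part, on the robot's side of the pan and to the right of the dark display; z is up.
- key (a joint): Travel of that key in m: 0 released, 0.005 fully down (pressed straight down; about 3 N at full travel; springs back).
- spare: Bystander: a second vial in a stand, same as the sample, standing on the bench beside the balance. Origin at the centre of its underside.
- stapler: Bystander: black desk stapler lying on the bench beside the balance, 130 x 34 x 52 mm, its length along its x. Origin under its centre.
- marker: Bystander: black marker pen with a grey cap lying on the bench beside the balance, 125 mm long along its x, 17 mm thick. Origin under its middle.
- rack: Bystander: white rack of orange-capped tubes fixed to the bench beside the balance, 104 x 80 mm, 98 mm tall. Origin at the centre of its underside.

How it is judged (in metres and radians):
On the way, in this order (a step that is already met when the one before it is completed fails the run):
1. the vial's foot stands inside the ring, upright, still and untouched (horizontal distance between vial and pan_center below 0.007 m and angle between vial's own z axis and vertical below 0.05 rad and linear speed of vial below 0.01 m/s and contact force between each of the arm, the fingers and vial below 0.01 N), for 0.3 s.
2. the key is pressed fully down (4 of its 5 mm) (value of joint key above 0.004 m and horizontal distance between vial and pan_center below 0.007 m), for 0.02 s.
At the end, for the whole second after the job is handed in: the vial stands upright and still on the pan with its foot inside the ring (its axis within 7 mm of the pan's centre), after which the key has been pressed fully down (at least 4 mm) and has sprung back (horizontal distance between vial and pan_center below 0.007 m and z of vial in the frame of pan_center between -0.003 and 0.003 m and angle between vial's own z axis and vertical below 0.05 rad and linear speed of vial below 0.01 m/s and value of joint key below 0.0015 m); the robot touches nothing.
It fails at once if the vial is tipped by more than 20 degrees (angle between vial's own z axis and vertical above 0.35 rad).
It fails at once if the vial is lifted off the pan (8 mm) (z of vial in the frame of pan_center above 0.008 m).
It fails at once if the vial falls off the pan (z of vial in the frame of pan_center below -0.008 m).
It fails at once if the vial is gripped or pressed with more than 5 N (contact force between any of the fingers, the arm and vial above 5 N).
It fails at once if a bystander is moved by more than 20 mm (distance of any of spare, stapler, marker from where it was at the start of the episode above 0.02 m).
It also fails if it takes over 45 s, if anything falls off the work surface, if the arm or the gripper's body presses on something with over 40 N, if the wrist force passes 120 N, or if a joint passes its speed limit or range.

### The arm

A 6-joint arm with a two-finger parallel gripper is mounted at the origin on the work surface. World frame = base frame: x ahead of the robot, y to its left, z up, the work surface at z = 0. Lengths are in m, angles in degrees, forces in N, time in s.
With the tool pointing down it reaches from about 0.4 to 0.825 m from the base axis. Payload 7 kg.
Tool frame: the origin (TCP) lies between the finger pads; the fingertips stand ctrl.tip_extent ahead of it and the grasp point (between the pads) lies 2 mm behind it (ctrl.tip_extent is the distance from the TCP to the fingertips, in m); z points along the fingers, y is the direction in which the jaws open and shut (so a half turn about z gives the same grasp; the last joint's range is limited). The gripper opens to 88 mm and grips with 3 to 60 N. Pads are 19 mm wide; open, the fingers measure 130 mm over their backs; the gripper's body (78 mm by 193 mm) begins 47 mm behind the grasp point.
Start: joints at [87.554, 20.546, 0.682, 0, -70.136, -16.507], TCP at [0.219, 0.638, 0.244] pointing down, gripper open.
Joint ranges: [-176.03, 176.03], [-82.01, 121.73], [-58.28, 71.71], [-173.87, 95.51], [-174.79, -0.11], [-173.66, 173.66]. Speed limits (degrees/s): [136.94, 136.94, 172.46, 180, 180, 180].

### API

Orientations are given as [roll, pitch, yaw] about the fixed x, y, z axes, in that order (R = Rz(yaw) Ry(pitch) Rx(roll)).
In Python, from plant import ctrl gives the robot as it stands.
- The arm moves only by the shell command python3 -m handwheel 'ROWS' [OPENING]. ROWS is JSON, a list of rows, each a list of 6 numbers: the shift along the tool's x, y, z in m, then the turn, a rotation vector about the tool's x, y, z in rad. In form: [[dx, dy, dz, ax, ay, az], ...]. A call has 1 to 8 rows; each row is the pose to reach, as a shift and turn from the pose commanded when the call began, along the tool's axes at that moment; what a row does not reach only later rows make up. A row lasts 1/8 s, in which the tool goes at most 62.5 mm and 10.7 degrees, less where a joint would pass 70% of its speed; a pose out of reach is approached as far as the arm can. A call with a gripper value outside its range is refused whole. OPENING is the closure, from -1 (fully open) to 1 (shut), so that 0 is half open, set as the call begins (- or left out, the last holds). The fingers move at their own pace and stop on an object; the grip force is fixed at half the most. Time passes only in rows, so rows that repeat a pose let the fingers close. It gives the time, the measured TCP pose, the force and the opening at its end, in the units of the state.
- ctrl.get_obs(): the state, without advancing time (a new reading comes with each control period).
- ctrl.snapshot(name): name is "scene" or "top" or "wrist"; returns a dict with "img" (480x640x3 uint8, blue, green, red), "fx", "fy", "cx", "cy" (pixels), "R" (3x3) and "t" (3): a world point X has camera coordinates R X + t. Camera axes: x right, y down, z forward; pixel columns grow to the right and rows downward; lengths in m; the calibration is good to about 2 mm. The wrist camera is an equidistant fisheye: a pixel r from the principal point sees the ray r / f radians off the axis. A picture is of the moment at which its call begins. There is no depth.
- ctrl.close_job(): hands the job in, once; it reports no verdict.
The state is a dict: "clock": time; "joint_pos": joint angles; "qvel": joint speeds; "tau": joint torques, N m; "tool_pos": TCP position; "orientation": TCP orientation; "force": force on the tool from outside, world axes, zero at the start; "moment": the same for the moment, N m; "opening": finger opening in m.
Only numpy, scipy, OpenCV 4.12 (cv2) and the standard library are available. Lean on these libraries where they do the work, as an engineer would, in place of code of your own. Each camera call takes 0.05 s, during which the arm holds its last target.

## Working session

There is one attempt and no reset: what is moved stays moved. The work goes in short steps, Python scripts to look and compute and a shell command to move; the robot and the scene stay as the last step left them, time stands still between calls to the robot, and variables do not carry over. Pictures are saved under pics/ and viewed, and the job is handed in when it is done.

```bash
ls; mkdir -p pics
python3 - <<'E'
from plant import ctrl
import cv2
print(ctrl.get_obs(), ctrl.tip_extent)
for n in ["scene","top","wrist"]:
    s=ctrl.snapshot(n); cv2.imwrite(f"pics/{n}0.png",s["img"]); print(n,s["fx"],s["fy"],s["cx"],s["cy"],s["R"],s["t"])
E
```

```text
pics
{'clock': 0.0, 'joint_pos': array([ 8.75525417e+01,  2.05923225e+01,  6.33334934e-01, -2.04667277e-02,
       -7.01348020e+01, -1.65087327e+01]), 'qvel': array([-0.02791321,  0.09727655, -0.09278694, -0.03603894, -0.00545758,
        0.0421077 ]), 'tau': array([ 9.17509860e-04, -5.82721531e+01,  2.93050039e+01,  6.99746042e+00,
        6.99714728e-03, -1.45507329e-04]), 'tool_pos': array([0.21912142, 0.63795773, 0.24260822]), 'orientation': array([ 1.79904609e+02, -8.20731201e-03, -1.89631547e+01]), 'force': array([-1.21642798,  0.3925791 ,  0.33936051]), 'moment': array([-0.07720385,  0.03684998, -0.04834059]), 'opening': 0.08764745221753095} 0.017
scene 586.6639217778481 586.6639217778481 331.7430096392693 239.44178206271536 [[-0.75765401  0.6525719  -0.01050272]
 [ 0.40036602  0.45200693 -0.7971178 ]
 [-0.51542938 -0.60814443 -0.60373248]] [ 0.36593646 -0.18145499  1.45838612]
top 598.4871060648858 598.4871060648858 323.0719631088768 252.6559251851973 [[-0.00438446 -0.9999202  -0.01184787]
 [-0.99027354  0.00598921 -0.13900519]
 [ 0.13906506  0.01112317 -0.99022078]] [0.10390568 0.58307229 1.25037642]
wrist 371.64829954431775 371.64829954431775 324.6965649395653 244.12216780976885 [[-0.32492816 -0.94573697  0.00181068]
 [-0.90658974  0.3120223   0.28414281]
 [-0.26928933  0.09068445 -0.95878026]] [ 0.67311894 -0.03548274  0.39086564]
```

View pics/scene0.png

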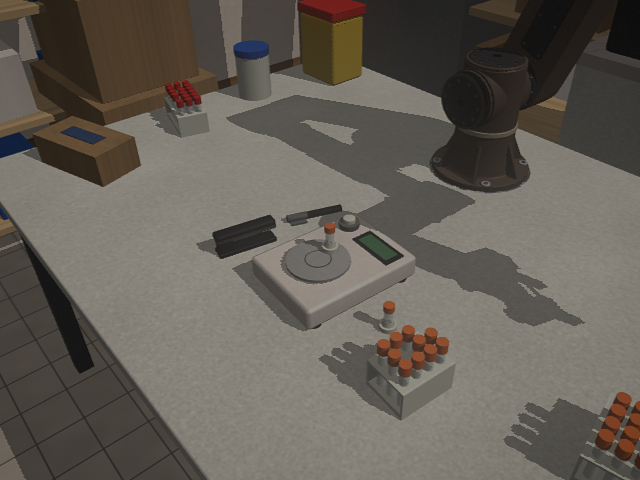

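View pics/top0.png

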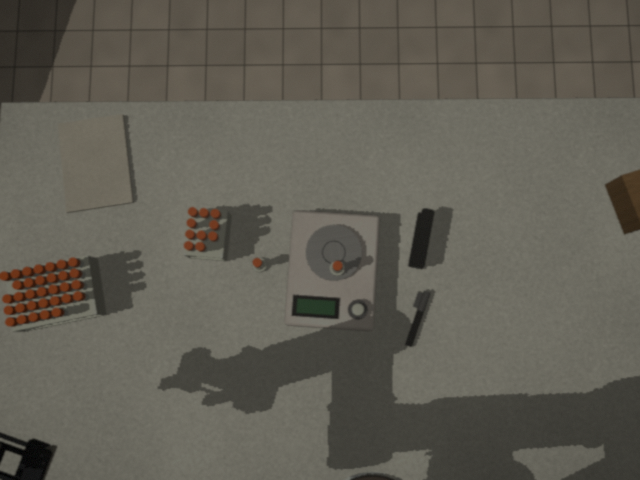

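View pics/wrist0.png

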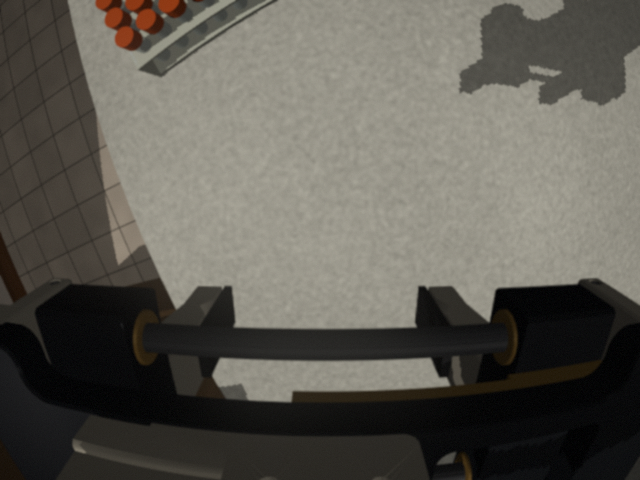

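The scene view shows the ring at about (318,259), the vial cap at (330,229) and the key at (349,220). In the top view the ring is at (335,252), the cap at (338,266), the key at (358,309), the spare at (258,262), the stapler at (422,238) and the marker at (418,318). Next I'll zoom in.

Run:
```python
import cv2,numpy as np
a=cv2.imread("pics/top0.png")[205:335,280:385]; b=cv2.imread("pics/scene0.png")[200:300,240:420]
a=cv2.resize(a,None,fx=4.4,fy=4.4,interpolation=cv2.INTER_CUBIC);b=cv2.resize(b,None,fx=4.4,fy=4.4,interpolation=cv2.INTER_CUBIC)
cv2.imwrite("pics/topz.png",cv2.convertScaleAbs(a,alpha=1.5));cv2.imwrite("pics/scenez.png",cv2.convertScaleAbs(b,alpha=1.5))
```

```text
(no output)
```

View pics/topz.png

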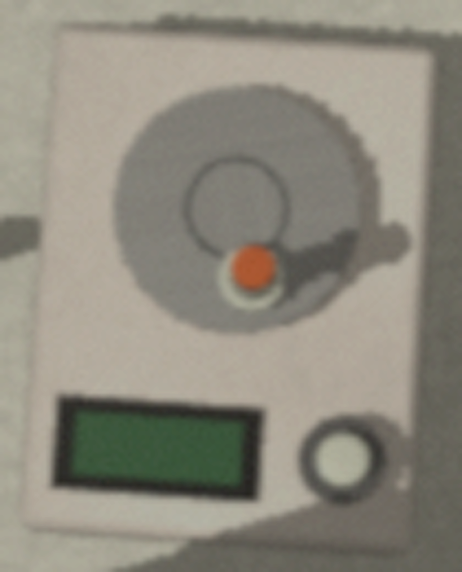

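View pics/scenez.png

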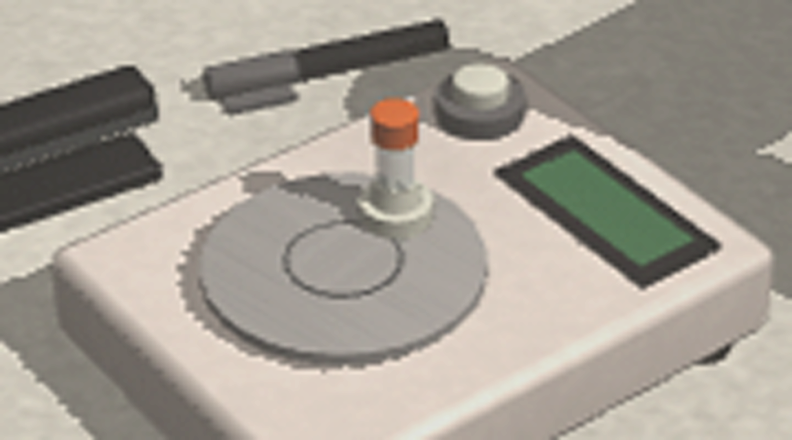

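```bash
cat > h.py <<'E'
import numpy as np,cv2
from plant import ctrl
def ray(s,u,v):
    d=s["R"].T@np.array([(u-s["cx"])/s["fx"],(v-s["cy"])/s["fy"],1.]); c=-s["R"].T@s["t"]; return c,d
def onz(s,u,v,z):
    c,d=ray(s,u,v); return c+d*(z-c[2])/d[2]
def tri(s1,p1,s2,p2):
    c1,d1=ray(s1,*p1);c2,d2=ray(s2,*p2);d1/=np.linalg.norm(d1);d2/=np.linalg.norm(d2)
    A=np.array([d1,-d2]).T;x=np.linalg.lstsq(A,c2-c1,rcond=None)[0]
    a=c1+d1*x[0];b=c2+d2*x[1];return (a+b)/2,np.linalg.norm(a-b)
def proj(s,X):
    c=s["R"]@X+s["t"];return c[:2]/c[2]*s["fx"]+[s["cx"],s["cy"]]
tz=lambda x,y:((x+.5)/4.4-.5+280,(y+.5)/4.4-.5+205)
sz=lambda x,y:((x+.5)/4.4-.5+240,(y+.5)/4.4-.5+200)
E
python3 - <<'E'
from h import *
np.set_printoptions(precision=4,suppress=True)
T=ctrl.snapshot("top");S=ctrl.snapshot("scene")
print("cams",ray(T,0,0)[0],ray(S,0,0)[0])
print("ring T",onz(T,*tz(236.5,208),.065),"S",onz(S,*sz(344,260),.065))
print("pan T",onz(T,*tz(237.5,208.5),.065))
print("foot T",onz(T,*tz(251,277),.075),"S foot",onz(S,*sz(395,205),.075))
print("cap T",onz(T,*tz(254,267),.12),"S",onz(S,*sz(395,109),.12), tri(T,tz(254,267),S,sz(395,109)))
print("ring tri",tri(T,tz(236.5,208),S,sz(344,260)))
print("key tri",tri(T,tz(342,460),S,sz(482,76)))
for n,X in dict(spare=(258,263),st1=(427,210),st2=(417,267),mk1=(428,291),mk2=(410,344)).items(): print(n,onz(T,*X,0.05 if n[0:2]=='st' or n=='spare' else .01))
print("case corners",[onz(T,*tz(*p),.054)[:2] for p in [(62,30),(430,55),(410,545),(25,525)]])
print("disp corners",[onz(T,*tz(*p),.054)[:2] for p in [(58,398),(262,410),(255,498),(55,485)]])
E
```

```text
cams [0.404  0.0865 1.3204] [1.1016 0.7301 0.7397]
ring T [0.5818 0.0788 0.065 ] S [0.5827 0.0778 0.065 ]
pan T [0.5816 0.0783 0.065 ]
foot T [0.5472 0.0722 0.075 ] S foot [0.5509 0.0734 0.075 ]
cap T [0.5466 0.0713 0.12  ] S [0.5463 0.0689 0.12  ] (array([0.547 , 0.0708, 0.1213]), np.float64(0.001421136628161099))
ring tri (array([0.5823, 0.0783, 0.065 ]), np.float64(0.001341888298638941))
key tri (array([0.4608, 0.0294, 0.0762]), np.float64(0.0017608766762265296))
spare [0.5609 0.2402 0.05  ]
st1 [ 0.6741 -0.1242  0.05  ]
st2 [ 0.5503 -0.0994  0.05  ]
mk1 [ 0.5019 -0.1279  0.01  ]
mk2 [ 0.3875 -0.0858  0.01  ]
case corners [array([0.6721, 0.1637]), array([ 0.6584, -0.0164]), array([ 0.4206, -0.0029]), array([0.4309, 0.1808])]
disp corners [array([0.4915, 0.1652]), array([0.4853, 0.0671]), array([0.4432, 0.0708]), array([0.4499, 0.1666])]
```

```bash
cat >> h.py <<'E'
from scipy.spatial.transform import Rotation as Ro
def move(p0,yaw0,p1,yaw1):
    R0=Ro.from_euler("xyz",[180,0,yaw0],degrees=True).as_matrix()
    print("shift",np.round(R0.T@(np.array(p1)-p0),4),"az",np.round(-np.radians(yaw1-yaw0),4))
E
python3 - <<'E'
from h import *
for i in range(2):
    o=ctrl.get_obs();print(o["clock"],o["tool_pos"],o["orientation"],o["joint_pos"])
move([.219,.638,.244],-18.95,[.506,.064,.200],10.7)
E
```

```text
0.25 [0.21917219 0.63819765 0.24311109] [ 1.79954296e+02 -2.98480796e-03 -1.89543168e+01] [ 8.75540496e+01  2.05694665e+01  6.61538216e-01 -1.07656305e-02
 -7.01367398e+01 -1.65047058e+01]
0.25 [0.21917219 0.63819765 0.24311109] [ 1.79954296e+02 -2.98480796e-03 -1.89543168e+01] [ 8.75540496e+01  2.05694665e+01  6.61538216e-01 -1.07656305e-02
 -7.01367398e+01 -1.65047058e+01]
shift [0.4578 0.4497 0.044 ] az -0.5175
```

```bash
python3 -m handwheel '[[0.04,0.04,0,0,0,-0.05],[0.08,0.08,0,0,0,-0.1],[0.12,0.12,0,0,0,-0.15],[0.16,0.16,0,0,0,-0.2],[0.2,0.2,0,0,0,-0.25],[0.24,0.24,0,0,0,-0.3],[0.28,0.28,0,0,0,-0.35],[0.31,0.31,0,0,0,-0.4]]' 0.64
```

```text
clock: 1.25
tool_pos: [0.4122, 0.2425, 0.2438]
orientation: [-180.0, -0.0, 4.0]
force: [1.0, 0.5, 0.3]
opening: 0.0174
```

Run:
```python
from h import *
move([.4115,.2441,.244],3.97,[.506,.064,.200],10.7)
```

```text
shift [0.0818 0.1862 0.044 ] az -0.1175
```

```bash
python3 -m handwheel '[[0.016,0.036,0,0,0,-0.03],[0.032,0.072,0,0,0,-0.06],[0.048,0.108,0.01,0,0,-0.09],[0.064,0.145,0.03,0,0,-0.1175],[0.082,0.186,0.044,0,0,-0.1175],[0.082,0.186,0.044,0,0,-0.1175]]'
python3 - <<'E'
from h import *
s=ctrl.snapshot("wrist");cv2.imwrite("pics/w1.png",s["img"])
o=ctrl.get_obs();print(o["tool_pos"],o["orientation"],o["joint_pos"],o["opening"])
np.savez("w1.npz",**s)
E
```

```text
clock: 2.0
tool_pos: [0.5064, 0.0621, 0.1981]
orientation: [180.0, 0.2, 10.5]
force: [-1.3, -0.3, 0.3]
opening: 0.0157
[0.50640459 0.06327267 0.19887904] [1.79973539e+02 8.59971033e-02 1.05360212e+01] [ 2.91954377e+01  7.10266622e+00 -2.34778175e+01 -2.83562324e-03
 -5.95094593e+01  7.13420440e+01] 0.015675718889833008
```

View pics/w1.png

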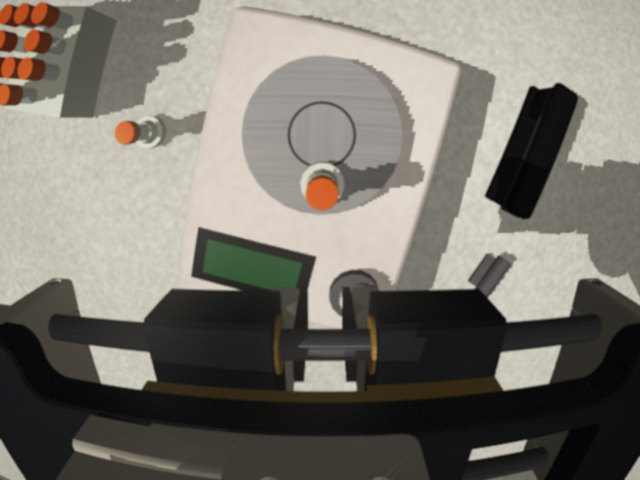

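Wrist view: ring at (321,134), foot at about (322,183) and cap at (322,193). The jaws are centred at about column 324 and lined up with the vial. Measuring next.

```bash
cat >> h.py <<'E'
def wray(s,u,v):
    x=np.array([u-s["cx"],v-s["cy"]]);r=np.hypot(*x);th=r/s["fx"]
    d=np.array([*(x/r*np.sin(th)),np.cos(th)]);return -s["R"].T@s["t"],s["R"].T@d
def wz(s,u,v,z):
    c,d=wray(s,u,v);return c+d*(z-c[2])/d[2]
def wproj(s,X):
    c=s["R"]@X+s["t"];r=np.hypot(c[0],c[1]);th=np.arctan2(r,c[2]);return c[:2]/r*th*s["fx"]+[s["cx"],s["cy"]]
def ell(m):
    cs,_=cv2.findContours(m,cv2.RETR_EXTERNAL,cv2.CHAIN_APPROX_NONE);c=max(cs,key=cv2.contourArea)
    return cv2.fitEllipse(c),cv2.contourArea(c)
E
python3 - <<'E'
from h import *
s=dict(np.load("w1.npz"));im=s["img"]
cv2.imwrite("pics/w1z.png",cv2.resize(im[40:240,220:420],None,fx=3,fy=3,interpolation=cv2.INTER_CUBIC))
h=cv2.cvtColor(im,cv2.COLOR_BGR2HSV)
for p in [(260,120),(321,134),(306,190),(322,169),(290,135),(340,180),(230,180),(353,280)]: print(p,im[p[1],p[0]],h[p[1],p[0]])
E
```

```text
(260, 120) [146 151 155] [ 17  15 155]
(321, 134) [149 155 157] [ 23  13 157]
(306, 190) [112 149 211] [ 11 120 211]
(322, 169) [122 135 136] [ 28  26 136]
(290, 135) [117 122 122] [ 30  10 122]
(340, 180) [117 128 129] [ 28  24 129]
(230, 180) [198 209 220] [ 15  26 220]
(353, 280) [90 93 95] [18 13 95]
```

View pics/w1z.png

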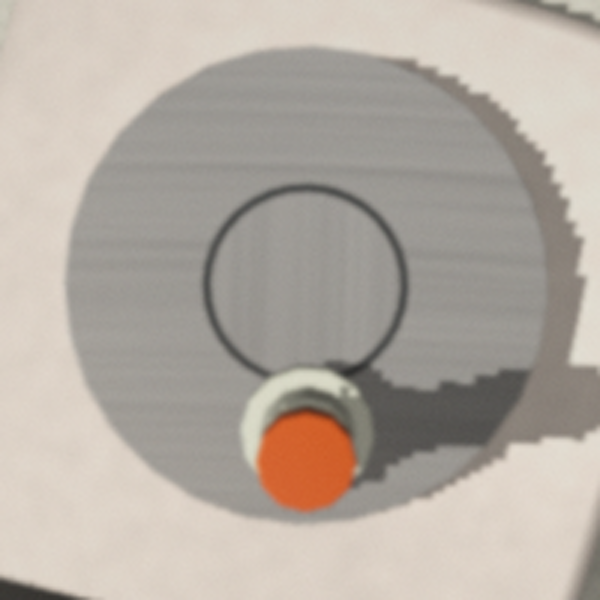

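Run:
```python
from h import *
s=dict(np.load("w1.npz"))
z=lambda x,y:((x+.5)/3-.5+220,(y+.5)/3-.5+40)
print("ring",wz(s,*z(305.5,284.5),.065),wz(s,*z(204,284.5),.065),wz(s,*z(407,284.5),.065))
print("foot l r t",wz(s,*z(241,430),.075),wz(s,*z(374,430),.075),wz(s,*z(307.5,366),.075),wz(s,*z(307.5,431),.075))
print("cap", wz(s,*z(307,461),.12))
print("key", wz(s,353,292,.076))
o=ctrl.get_obs();R=Ro.from_euler("xyz",o["orientation"],degrees=True).as_matrix()
for y in (-.008,.008):
  print("tip",wproj(s,o["tool_pos"]+R@[0.0095,y,.017]))
for d in ("x","y"): pass
c=wz(s,*z(307.5,431),.075);r=wz(s,*z(305.5,284.5),.065)
print("vial-tcp in tool",R.T@(c-o["tool_pos"]),"ring in tool",R.T@(r-o["tool_pos"]))
```

```text
ring [0.58293646 0.07747268 0.065     ] [0.57870781 0.10175595 0.065     ] [0.58759216 0.05329955 0.065     ]
foot l r t [0.54615031 0.08623267 0.075     ] [0.55187546 0.05513852 0.075     ] [0.56400365 0.07343827 0.075     ] [0.54872605 0.07062788 0.075     ]
cap [0.54852358 0.07045209 0.12      ]
key [0.47083003 0.03210074 0.076     ]
tip [302.65089212 286.49951494]
tip [337.51754221 286.49116517]
vial-tcp in tool [0.04313874 0.00045024 0.12381465] ring in tool [ 7.80389322e-02 -2.82494429e-05  1.33762063e-01]
```

```bash
python3 -m handwheel '[[0,0,0.02,0,0,0],[0,0,0.045,0,0,0],[0,0,0.07,0,0,0],[0,0,0.09,0,0,0],[0,0,0.1,0,0,0],[0,0,0.106,0,0,0],[0,0,0.11,0,0,0],[0,0,0.11,0,0,0]]'
python3 - <<'E'
from h import *
s=ctrl.snapshot("wrist");np.savez("w2.npz",**s);cv2.imwrite("pics/w2.png",s["img"])
o=ctrl.get_obs();print(o["tool_pos"],o["orientation"],o["force"],o["opening"])
E
```

```text
clock: 3.05
tool_pos: [0.5066, 0.0647, 0.0898]
orientation: [-180.0, -0.0, 10.7]
force: [0.1, 0.2, 1.0]
opening: 0.0157
[0.50665303 0.06474618 0.08994475] [-1.79992914e+02 -3.49801432e-02  1.07009812e+01] [ 0.12382638 -0.45936979 -0.02641396] 0.015773284674777892
```

View pics/w2.png

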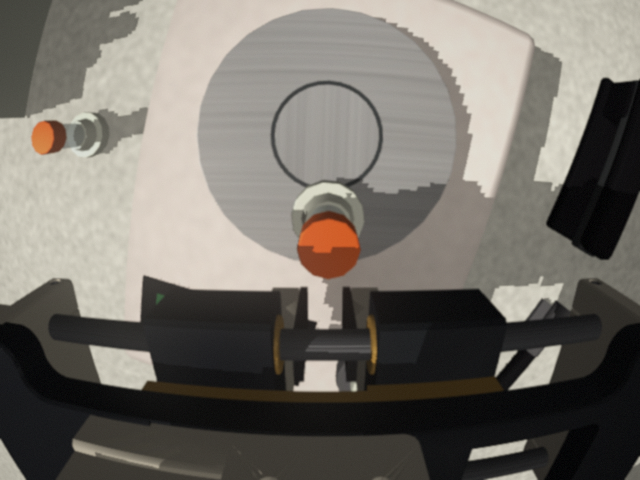

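Run:
```python
from h import *
s=dict(np.load("w2.npz"));im=s["img"]
cv2.imwrite("pics/w2z.png",cv2.convertScaleAbs(cv2.resize(im[170:370,260:400],None,fx=3,fy=3,interpolation=cv2.INTER_CUBIC),alpha=1.6))
o=ctrl.get_obs();R=Ro.from_euler("xyz",o["orientation"],degrees=True).as_matrix();f=lambda p:np.round(R.T@(p-o["tool_pos"])*1000,1)
print("ring",f(wz(s,327,133.5,.065)),"edges",f(wz(s,272,133,.065)),f(wz(s,382.5,133,.065)))
print("foot",f(wz(s,291,213,.075)),f(wz(s,364,213,.075)),f(wz(s,327.5,181,.075)))
print("tips proj",wproj(s,o["tool_pos"]+R@[.0095,-.008,.017]),wproj(s,o["tool_pos"]+R@[.0095,.008,.017]))
```

```text
ring [78.1  2.  25. ] edges [ 78.6 -22.3  25. ] [78.7 26.6 25. ]
foot [ 44.2 -13.5  15. ] [44.2 17.8 15. ] [58.   2.1 15. ]
tips proj [305.23108829 286.21389972] [339.97344037 286.21917464]
```

View pics/w2z.png

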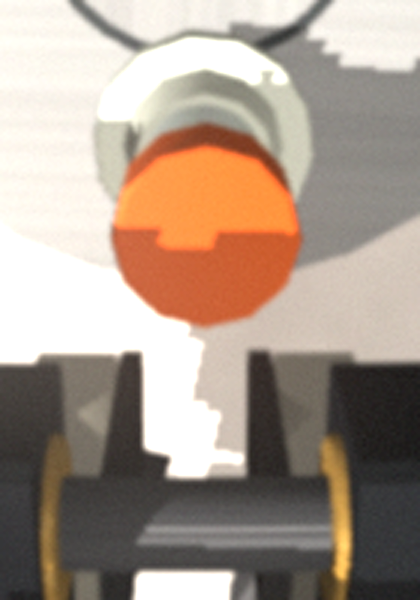

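The fingertips are 3–5 mm above the pan and about 1 mm off the vial's line. The push from here is about 36 mm along tool x, starting about 18 mm ahead. I'll approach first, then push slowly and stop short to look.

```bash
python3 -m handwheel '[[0.002,0.001,0.001,0,0,0],[0.006,0.001,0.003,0,0,0],[0.01,0.001,0.003,0,0,0],[0.014,0.001,0.003,0,0,0],[0.016,0.001,0.003,0,0,0],[0.018,0.001,0.003,0,0,0],[0.02,0.001,0.003,0,0,0],[0.022,0.001,0.003,0,0,0]]'
python3 - <<'E'
from h import *
s=ctrl.snapshot("wrist");np.savez("w3.npz",**s);cv2.imwrite("pics/w3.png",cv2.convertScaleAbs(cv2.resize(s["img"][70:370,220:420],None,fx=2,fy=2,interpolation=cv2.INTER_CUBIC),alpha=1.5))
E
```

```text
clock: 4.1
tool_pos: [0.5282, 0.0677, 0.0865]
orientation: [180.0, 0.0, 10.7]
force: [0.4, 0.6, -0.4]
opening: 0.0159
```

View pics/w3.png

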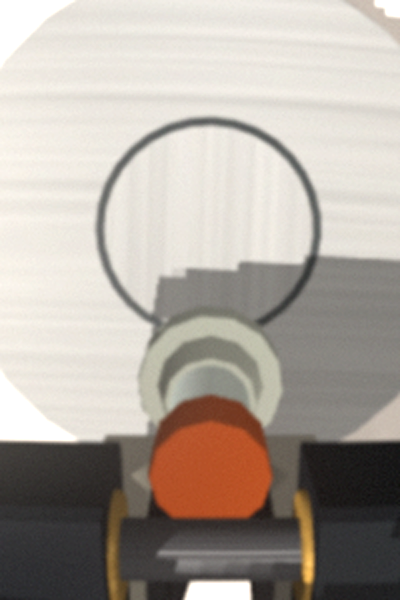

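The foot at zoom (210,382), the ring at (209,228) and the jaws at column 210 are all in line, and the vial is upright. Pushing on.

```bash
python3 -m handwheel '[[0.003,0,0,0,0,0],[0.006,0,0,0,0,0],[0.009,0,0,0,0,0],[0.012,0,0,0,0,0],[0.015,0,0,0,0,0],[0.018,0,0,0,0,0],[0.02,0,0,0,0,0],[0.021,0,0,0,0,0]]'
python3 - <<'E'
from h import *
s=ctrl.snapshot("wrist");np.savez("w4.npz",**s);cv2.imwrite("pics/w4.png",cv2.convertScaleAbs(cv2.resize(s["img"][70:370,220:420],None,fx=2,fy=2,interpolation=cv2.INTER_CUBIC),alpha=1.5))
E
```

```text
clock: 5.15
tool_pos: [0.5489, 0.0716, 0.0865]
orientation: [180.0, 0.0, 10.7]
force: [-0.5, -0.3, -1.2]
opening: 0.016
```

View pics/w4.png

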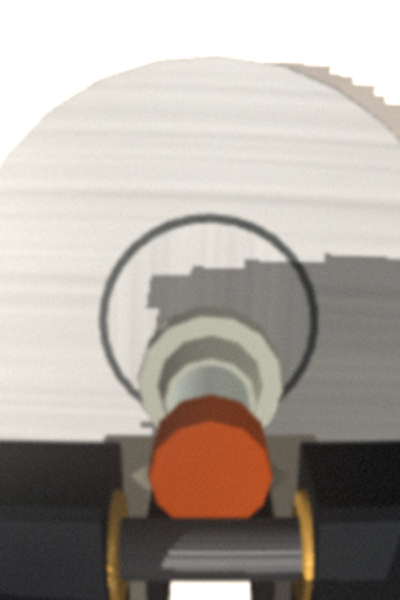

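Run:
```python
from h import *
s=dict(np.load("w4.npz"));z=lambda x,y:((x+.5)/2-.5+220,(y+.5)/2-.5+70)
o=ctrl.get_obs();R=Ro.from_euler("xyz",o["orientation"],degrees=True).as_matrix();f=lambda p:np.round(R.T@(p-o["tool_pos"])*1000,1)
print("pan front",f(wz(s,*z(210,57),.065)),"ring front",f(wz(s,*z(209,214),.065)),"ring sides",f(wz(s,*z(99,317),.065)),f(wz(s,*z(318,317),.065)))
print("foot top front",f(wz(s,*z(210,308),.075)),f(wz(s,*z(210,316),.075)),"sides",f(wz(s,*z(139,383),.075)),f(wz(s,*z(282,383),.075)))
a=cv2.convertScaleAbs(cv2.resize(s["img"][165:265,270:380],None,fx=6,fy=6,interpolation=cv2.INTER_CUBIC),alpha=1.5);cv2.imwrite("pics/w4z.png",a)
```

```text
pan front [93.5  1.  21.5] ring front [59.1  0.8 21.5] ring sides [ 35.9 -24.2  21.5] [35.9 25.5 21.5]
foot top front [40.3  1.  11.5] [38.5  1.  11.5] sides [ 23.6 -14.5  11.5] [23.5 16.7 11.5]
```

View pics/w4z.png

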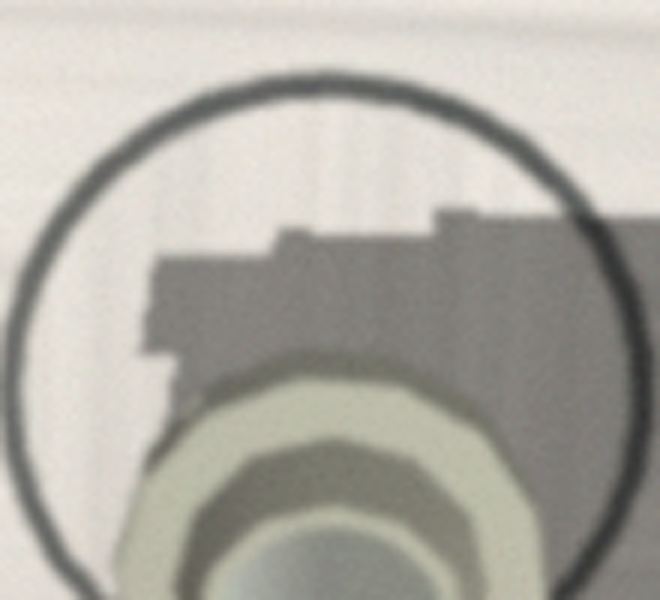

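Run:
```python
from h import *
s=dict(np.load("w4.npz"))
z=lambda x,y:((x+.5)/6-.5+270,(y+.5)/6-.5+165)
o=ctrl.get_obs();R=Ro.from_euler("xyz",o["orientation"],degrees=True).as_matrix();f=lambda p:np.round(R.T@(p-o["tool_pos"])*1000,1)
print(f(wz(s,*z(330,352),.065)),f(wz(s,*z(330,378),.075)),f(wz(s,*z(328,72),.065)),f(wz(s,*z(328,98),.065)))
```

```text
[38.1  0.9 21.5] [38.6  0.9 11.5] [59.2  0.8 21.5] [57.2  0.8 21.5]
```

The foot centre is 22.4 mm ahead in tool x and the ring centre 34, so 11.5 mm is left.

```bash
python3 -m handwheel '[[0.002,0,0,0,0,0],[0.004,0,0,0,0,0],[0.006,0,0,0,0,0],[0.008,0,0,0,0,0],[0.0095,0,0,0,0,0],[0.0105,0,0,0,0,0],[0.0112,0,0,0,0,0],[0.0115,0,0,0,0,0]]'
python3 -m handwheel '[[-0.002,0,0,0,0,0],[-0.007,0,0,0,0,0],[-0.014,0,0,0,0,0],[-0.02,0,0,0,0,0],[-0.02,0,0,0,0,0]]'
python3 - <<'E'
from h import *
s=ctrl.snapshot("wrist");np.savez("w5.npz",**s);cv2.imwrite("pics/w5.png",cv2.convertScaleAbs(cv2.resize(s["img"][70:370,220:420],None,fx=2,fy=2,interpolation=cv2.INTER_CUBIC),alpha=1.5))
for n in("top","scene"):
  s=ctrl.snapshot(n);cv2.imwrite(f"pics/{n}5.png",s["img"])
a=cv2.imread("pics/scene5.png")[200:300,240:420];cv2.imwrite("pics/scene5z.png",cv2.resize(a,None,fx=4.4,fy=4.4,interpolation=cv2.INTER_CUBIC))
E
```

```text
clock: 6.2
tool_pos: [0.5601, 0.0737, 0.0865]
orientation: [180.0, 0.0, 10.7]
force: [-0.2, -0.8, -0.1]
opening: 0.0159
clock: 6.82
tool_pos: [0.54, 0.0699, 0.0867]
orientation: [-180.0, -0.0, 10.7]
force: [0.3, 0.7, -2.1]
opening: 0.0156
```

View pics/w5.png

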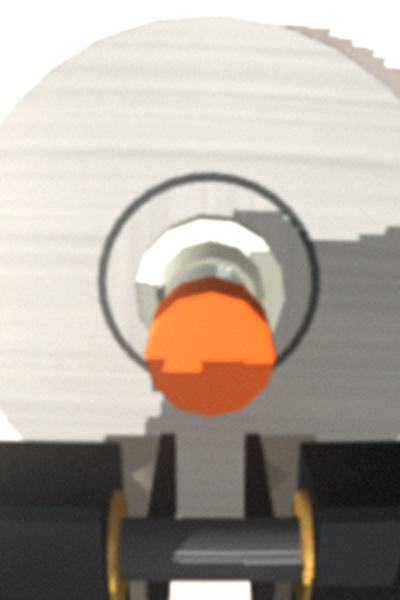

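View pics/scene5z.png

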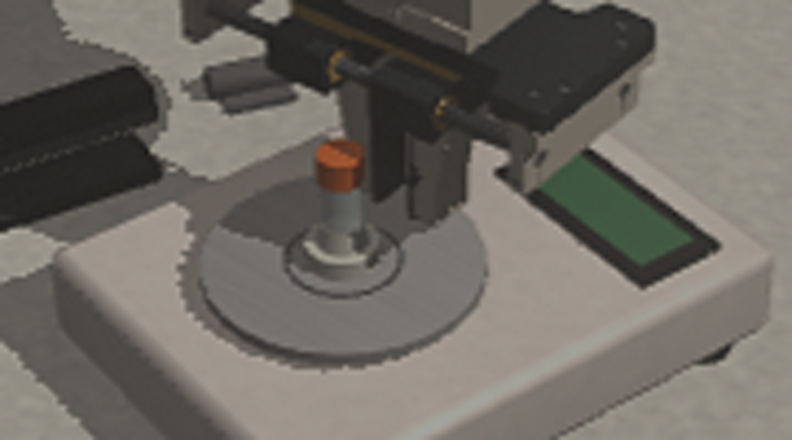

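Run:
```python
from h import *
s=dict(np.load("w5.npz"));z=lambda x,y:((x+.5)/2-.5+220,(y+.5)/2-.5+70)
o=ctrl.get_obs();R=Ro.from_euler("xyz",o["orientation"],degrees=True).as_matrix();f=lambda p:np.round(R.T@(p-o["tool_pos"])*1000,1)
print("ring front",f(wz(s,*z(209,172),.065)),"pan front",f(wz(s,*z(209,16),.065)),"sides",f(wz(s,*z(98,280),.065)),f(wz(s,*z(320,280),.065)))
print("foot front",f(wz(s,*z(209,213),.075)),"sides",f(wz(s,*z(136,283),.075)),f(wz(s,*z(284,283),.075)))
S=ctrl.snapshot("scene")
print("scene foot",onz(S,*sz(341,248),.075),"cap",onz(S,*sz(339,152),.12),"ring",onz(S,*sz(344,260),.065))
```

```text
ring front [67.6  0.8 21.8] pan front [102.    0.8  21.8] sides [ 43.7 -24.1  21.7] [43.7 25.7 21.7]
foot front [59.6  0.8 11.7] sides [ 45.  -14.5  11.7] [45.  16.6 11.7]
scene foot [0.58631273 0.08059428 0.075     ] cap [0.58244457 0.07645949 0.12      ] ring [0.58269943 0.07777919 0.065     ]
```

Stage 1 looks good: the wrist view puts the foot 1 mm from the ring centre (y offset 0.3 mm) and upright, and the scene view's cap ray agrees to 1.3 mm. Now I'll back off, rise, close the fingers and look at the key.

```bash
python3 -m handwheel '[[-0.01,0,-0.01,0,0,0],[-0.02,0,-0.035,0,0,0],[-0.035,0.005,-0.065,0,0,0],[-0.055,0.01,-0.09,0,0,0],[-0.08,0.016,-0.1,0,0,0],[-0.105,0.022,-0.1,0,0,0],[-0.12,0.022,-0.1,0,0,0],[-0.12,0.022,-0.1,0,0,0]]' 1
python3 - <<'E'
from h import *
s=ctrl.snapshot("wrist");np.savez("w6.npz",**s);cv2.imwrite("pics/w6.png",s["img"])
o=ctrl.get_obs();print(o["tool_pos"],o["orientation"],o["force"],o["opening"])
E
```

```text
clock: 8.02
tool_pos: [0.426, 0.026, 0.1871]
orientation: [-180.0, -0.1, 10.7]
force: [1.0, 0.3, -0.5]
opening: 0.0007
[0.42677851 0.02635554 0.18704191] [-1.79988393e+02 -6.50314368e-02  1.07256125e+01] [-0.01448346  0.13376022  0.03009757] 0.0007793321586994427
```

View pics/w6.png

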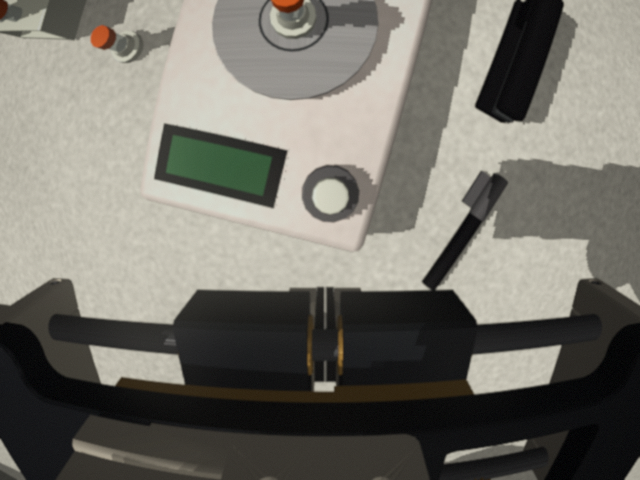

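The vial stands inside the ring at (293,17), and the key is clearly visible at (330,195).

Run:
```python
from h import *
s=dict(np.load("w6.npz"));o=ctrl.get_obs();R=Ro.from_euler("xyz",o["orientation"],degrees=True).as_matrix()
m=cv2.inRange(s["img"][165:225,300:362],(150,165,160),(255,255,255))
n,l,st,c=cv2.connectedComponentsWithStats(m)
for i in range(1,n):
  if st[i,4]>300: print(st[i],c[i]+[300,165])
for z in(.073,.076): p=wz(s,330.5,196,z);print(p,R.T@(p-o["tool_pos"]))
T=ctrl.snapshot("top");S=dict(R=s["R"],t=s["t"])
c1,d1=ray(T,*tz(342,460));c2,d2=wray(s,330.5,196)
x=np.linalg.lstsq(np.array([d1,-d2]).T,c2-c1,rcond=None)[0];print(c1+d1*x[0],c2+d2*x[1])
```

```text
[  0   0  62  60 706] [318.82719547 204.3101983 ]
[ 13  15  35  34 923] [329.5276273  196.06392199]
[0.46213298 0.02780612 0.073     ] [0.03487732 0.00517754 0.11408053]
[0.46259376 0.02794216 0.076     ] [0.03535877 0.00512903 0.11108108]
[0.46070644 0.0294584  0.06361554] [0.46070604 0.02738484 0.06370963]
```

```bash
python3 -m handwheel '[[0.015,0.002,0.01,0,0,0],[0.035,0.0045,0.03,0,0,0],[0.035,0.0045,0.055,0,0,0],[0.035,0.0045,0.075,0,0,0],[0.035,0.0045,0.086,0,0,0],[0.035,0.0045,0.09,0,0,0],[0.035,0.0045,0.09,0,0,0]]'
python3 - <<'E'
from h import *
S=ctrl.snapshot("scene");cv2.imwrite("pics/s7.png",cv2.convertScaleAbs(cv2.resize(S["img"][170:290,260:420],None,fx=5,fy=5,interpolation=cv2.INTER_CUBIC),alpha=1.5))
E
```

```text
clock: 9.0
tool_pos: [0.4623, 0.0284, 0.0967]
orientation: [180.0, -0.0, 10.7]
force: [0.0, 0.2, -0.4]
opening: 0.0008
```

View pics/s7.png

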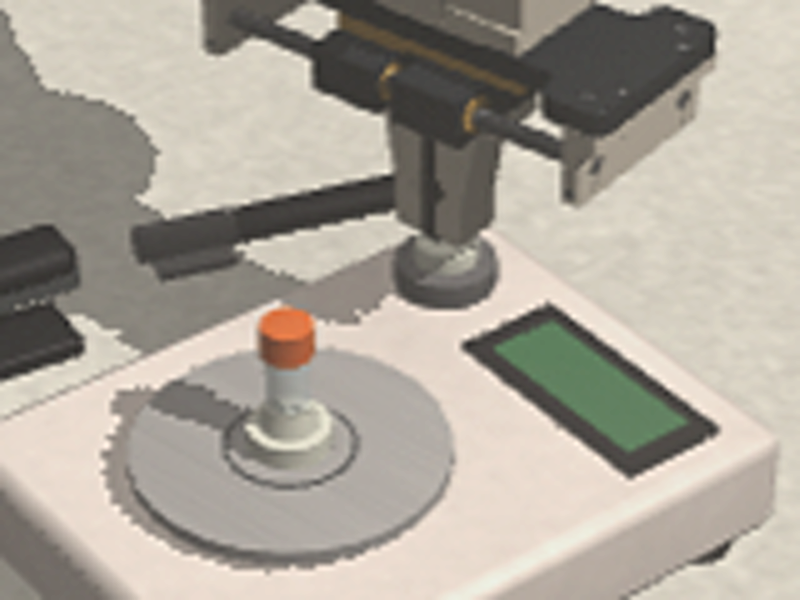

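The closed fingertips are centred just above the key (zoom 445,240), and the vial stands inside the ring. Pressing in small steps while watching the force.

```bash
python3 -m handwheel '[[0,0,0.002,0,0,0],[0,0,0.004,0,0,0],[0,0,0.004,0,0,0]]'; python3 -m handwheel '[[0,0,0.001,0,0,0],[0,0,0.002,0,0,0],[0,0,0.002,0,0,0]]'; python3 -m handwheel '[[0,0,0.001,0,0,0],[0,0,0.002,0,0,0],[0,0,0.002,0,0,0]]'
```

```text
clock: 9.43
tool_pos: [0.4618, 0.0282, 0.0926]
orientation: [-180.0, -0.0, 10.7]
force: [0.4, -0.4, 0.0]
opening: 0.0004
clock: 9.8
tool_pos: [0.462, 0.0282, 0.0906]
orientation: [180.0, -0.0, 10.7]
force: [0.1, -0.4, 2.6]
opening: 0.0005
clock: 10.18
tool_pos: [0.462, 0.0282, 0.0886]
orientation: [180.0, -0.0, 10.7]
force: [-0.4, 0.1, 2.4]
opening: 0.0004
```

Run:
```python
from h import *
S=ctrl.snapshot("scene");cv2.imwrite("pics/s8.png",cv2.convertScaleAbs(cv2.resize(S["img"][200:240,320:380],None,fx=10,fy=10,interpolation=cv2.INTER_CUBIC),alpha=1.5));print(ctrl.get_obs()["force"])
```

```text
[-0.79449763  0.27135498  2.08533613]
```

View pics/s8.png

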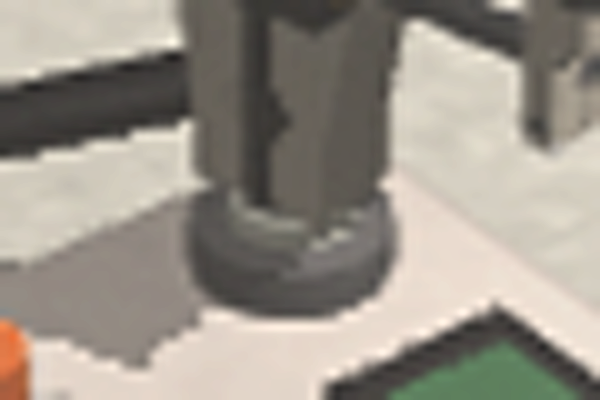

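The button is visibly partway down, with about 2.4 N on it. I'll keep pressing to the stop.

```bash
python3 -m handwheel '[[0,0,0.001,0,0,0],[0,0,0.001,0,0,0]]'; python3 -m handwheel '[[0,0,0.001,0,0,0],[0,0,0.001,0,0,0]]';  python3 -m handwheel '[[0,0,0.0005,0,0,0],[0,0,0.001,0,0,0]]'; python3 -c "
from plant import ctrl;print(ctrl.get_obs()['force'])"
```

```text
clock: 10.48
tool_pos: [0.462, 0.0282, 0.0876]
orientation: [180.0, -0.0, 10.7]
force: [-0.3, -1.4, 2.8]
opening: 0.0004
clock: 10.72
tool_pos: [0.462, 0.0282, 0.0871]
orientation: [180.0, -0.0, 10.7]
force: [-2.6, 0.7, 10.6]
opening: 0.0007
clock: 10.98
tool_pos: [0.4621, 0.0282, 0.0869]
orientation: [180.0, -0.0, 10.7]
force: [-8.3, 0.9, 24.3]
opening: 0.0003
[-8.34684185  0.93232683 24.29659303]
```

```bash
python3 - <<'E'
from h import *
S=ctrl.snapshot("scene");cv2.imwrite("pics/s9.png",cv2.convertScaleAbs(cv2.resize(S["img"][200:240,320:380],None,fx=10,fy=10,interpolation=cv2.INTER_CUBIC),alpha=1.5))
E
python3 -m handwheel '[[0,0,-0.004,0,0,0],[0,0,-0.015,0,0,0],[0,0,-0.035,0,0,0],[-0.01,0,-0.06,0,0,0],[-0.03,0,-0.09,0,0,0],[-0.036,0,-0.1,0,0,0],[-0.036,0,-0.1,0,0,0]]'
python3 - <<'E'
from h import *
s=ctrl.snapshot("wrist");cv2.imwrite("pics/w10.png",s["img"])
S=ctrl.snapshot("scene");cv2.imwrite("pics/s10.png",cv2.convertScaleAbs(cv2.resize(S["img"][190:290,240:400],None,fx=5,fy=5,interpolation=cv2.INTER_CUBIC),alpha=1.5))
E
```

```text
clock: 11.9
tool_pos: [0.4267, 0.0217, 0.1862]
orientation: [-180.0, -0.1, 10.7]
force: [0.7, 0.5, 0.0]
opening: 0.0005
```

View pics/s9.png

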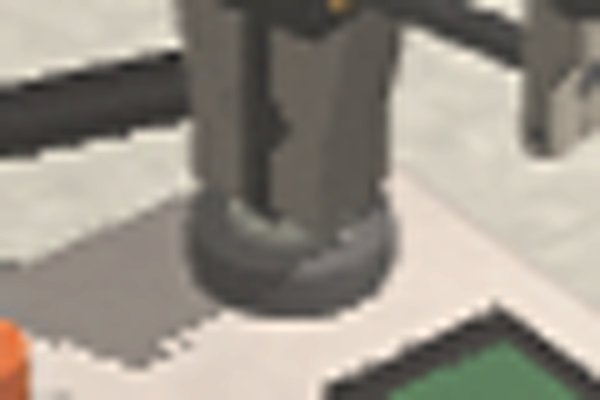

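View pics/s10.png

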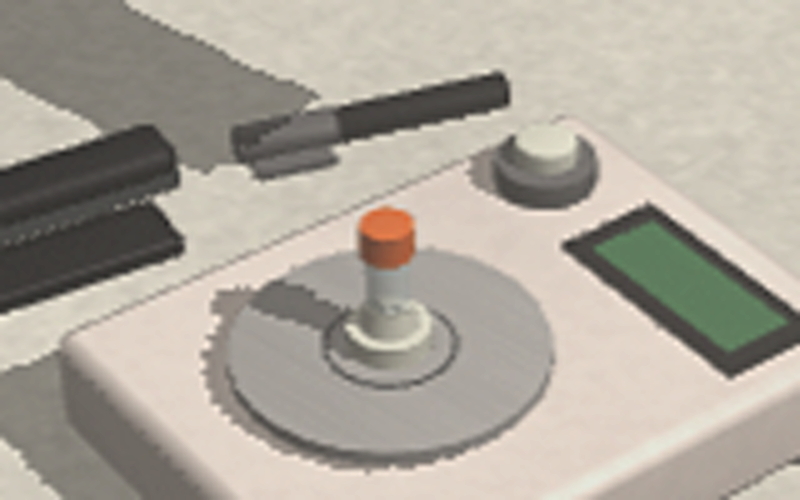

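View pics/w10.png

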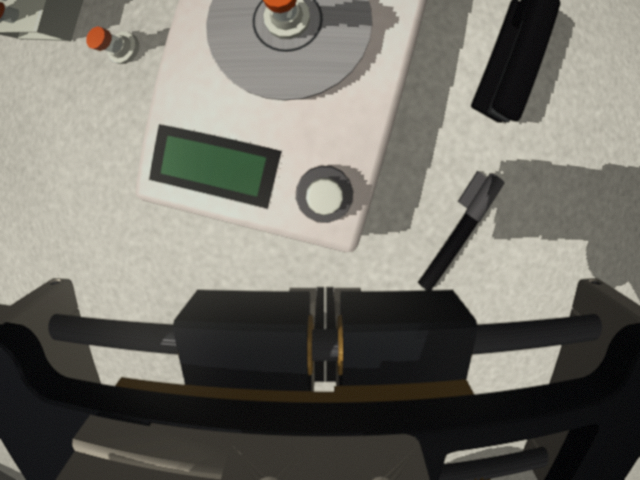

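The key has sprung back and the vial is still centred. One doubt remains: the stop I felt could have been the wide closed fingers meeting the housing instead of the key's own stop. I'll press again with one finger only, which fits on the button, and log the force.

```bash
python3 -m handwheel '[[0.01,-0.01,0.01,0,0,0],[0.025,-0.023,0.02,0,0,0],[0.036,-0.023,0.04,0,0,0],[0.036,-0.023,0.065,0,0,0],[0.036,-0.023,0.082,0,0,0],[0.036,-0.023,0.089,0,0,0],[0.036,-0.023,0.09,0,0,0]]' 0.32
python3 - <<'E'
from h import *
S=ctrl.snapshot("scene");cv2.imwrite("pics/s11.png",cv2.convertScaleAbs(cv2.resize(S["img"][190:290,290:410],None,fx=6,fy=6,interpolation=cv2.INTER_CUBIC),alpha=1.5))
E
```

```text
clock: 12.88
tool_pos: [0.4577, 0.0511, 0.0947]
orientation: [180.0, 0.1, 10.7]
force: [-1.0, -1.1, -0.2]
opening: 0.0295
```

View pics/s11.png

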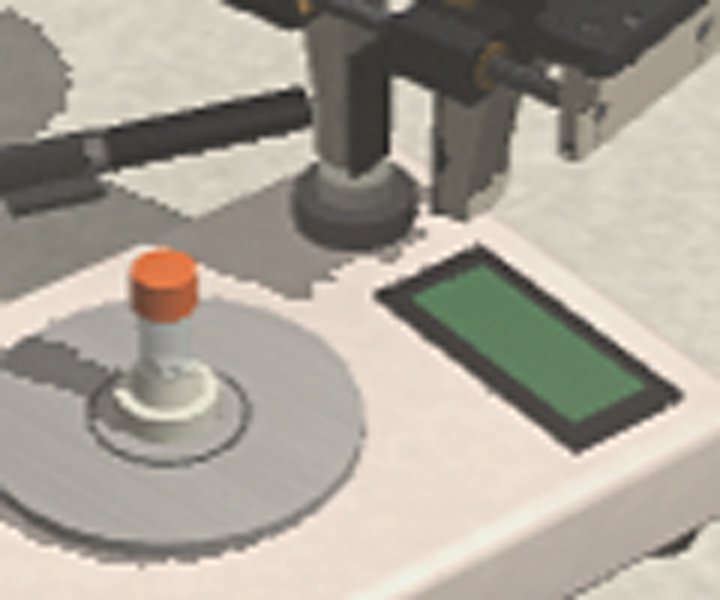

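The right finger stands over the button (zoom 350,170), clear of the housing rim. Pressing.

```bash
for i in 1 2; do :; done; python3 -m handwheel '[[0,0,0.0015,0,0,0],[0,0,0.003,0,0,0],[0,0,0.003,0,0,0]]'; python3 -m handwheel '[[0,0,0.001,0,0,0],[0,0,0.002,0,0,0],[0,0,0.002,0,0,0]]';python3 -m handwheel '[[0,0,0.001,0,0,0],[0,0,0.002,0,0,0],[0,0,0.002,0,0,0]]'; python3 -m handwheel '[[0,0,0.001,0,0,0],[0,0,0.0015,0,0,0],[0,0,0.0015,0,0,0]]'; python3 -m handwheel '[[0,0,0.0005,0,0,0],[0,0,0.001,0,0,0],[0,0,0.001,0,0,0]]'
```

```text
clock: 13.3
tool_pos: [0.4577, 0.0508, 0.0928]
orientation: [-180.0, -0.0, 10.7]
force: [0.1, 0.3, 0.4]
opening: 0.0299
clock: 13.68
tool_pos: [0.4578, 0.0509, 0.0906]
orientation: [-180.0, -0.0, 10.7]
force: [-0.1, -0.4, 1.3]
opening: 0.0298
clock: 14.05
tool_pos: [0.4578, 0.0509, 0.0886]
orientation: [-180.0, -0.0, 10.7]
force: [0.2, 0.2, 2.1]
opening: 0.0298
clock: 14.42
tool_pos: [0.4578, 0.0509, 0.0873]
orientation: [-180.0, -0.0, 10.7]
force: [-0.3, 0.7, 4.5]
opening: 0.0297
clock: 14.8
tool_pos: [0.4579, 0.0509, 0.0869]
orientation: [180.0, -0.0, 10.7]
force: [-3.8, 1.5, 13.9]
opening: 0.0297
```

With one finger the stop is at the same height (TCP z 0.087) and the force climbs steadily before it. So it is the key's own stop, fully down. Releasing and retreating.

```bash
python3 -m handwheel '[[0,0,-0.004,0,0,0],[0,0,-0.015,0,0,0],[0,0,-0.035,0,0,0],[-0.01,0,-0.06,0,0,0],[-0.03,0,-0.09,0,0,0],[-0.036,0,-0.1,0,0,0],[-0.036,0,-0.1,0,0,0],[-0.036,0,-0.1,0,0,0]]'
python3 - <<'E'
from h import *
s=ctrl.snapshot("top");a=cv2.resize(s["img"][205:335,280:385],None,fx=4.4,fy=4.4,interpolation=cv2.INTER_CUBIC);cv2.imwrite("pics/t12.png",cv2.convertScaleAbs(a,alpha=1.5))
s=ctrl.snapshot("scene");cv2.imwrite("pics/s12.png",cv2.convertScaleAbs(cv2.resize(s["img"][190:290,240:400],None,fx=5,fy=5,interpolation=cv2.INTER_CUBIC),alpha=1.5))
E
```

```text
clock: 15.8
tool_pos: [0.4221, 0.0441, 0.1853]
orientation: [180.0, 0.1, 10.7]
force: [-0.8, -0.6, -0.5]
opening: 0.0301
```

View pics/t12.png

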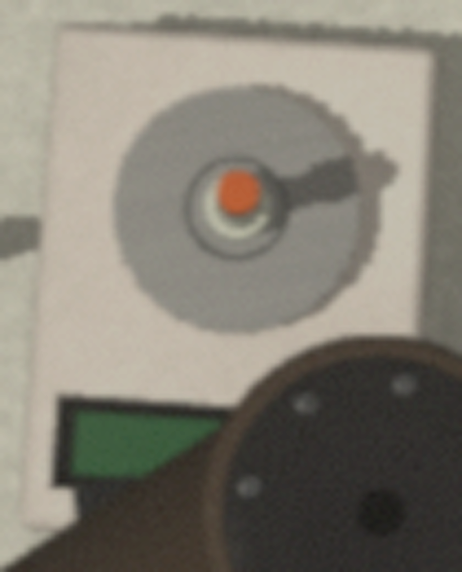

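View pics/s12.png

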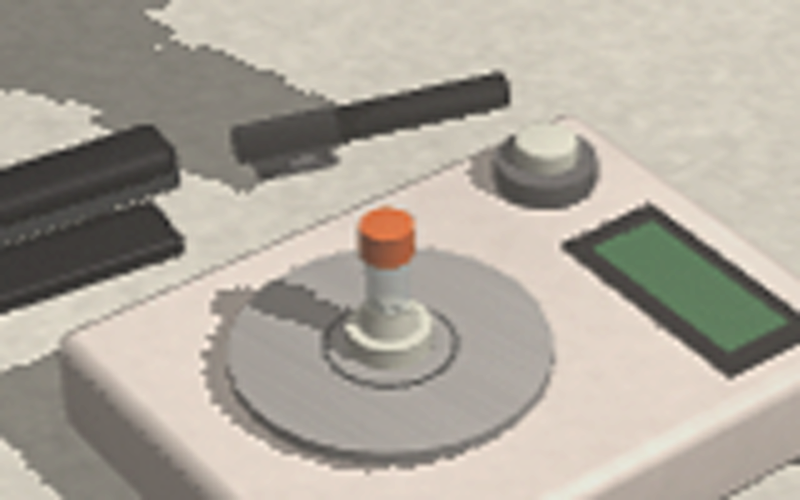

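In both views the vial stands upright with its whole foot inside the ring. The key is up, and the robot is clear of everything. Handing in.

```bash
python3 -c "
from plant import ctrl
print(ctrl.close_job())"
```

```text
the job is handed in; nothing more can be done
None
```

The vial now stands upright inside the ring, and I pressed the key fully down and let it go. I handed the job in at about 16 s; it reports no verdict.

- **Nudging the vial:** I pushed the foot about 36 mm, low down with the slightly open fingertips, in short slow pushes. The wrist picture puts the vial about 1 mm from the ring's centre, and the scene view's cap ray agrees to within 1.5 mm. A rougher reading of the foot from the scene picture was about 4.5 mm off, still inside the 7 mm limit.
- **Pressing the key:** I pressed it twice. The first press used both closed fingers and stopped at about 24 N, but I couldn't tell whether the fingers had hit the key's housing. The second used one finger on the button alone and stopped at the same height, after the force had risen steadily to about 2–4 N. So it was the key's own stop, fully down.
- **Last checks:** The final pictures show the foot inside the ring, the key sprung back (seen in the scene view; the arm hid it in the top view) and the robot clear of everything. The stapler and marker looked unmoved in the scene view, and so did the spare vial in the last wrist picture. I didn't measure the bystanders' positions again.

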